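Find the high spot of a polishing wheel

ROBOT

A 7-joint arm with a two-finger parallel gripper is mounted at the origin on the work surface. World frame = base frame: x ahead of the robot, y to its left, z up, the work surface at z = 0. Lengths are in mm, angles in rad, forces in N, time in s.
With the tool pointing down it reaches from about 400 to 850 mm from the base axis. Payload 6.9 kg.
Tool frame: the origin (TCP) lies midway between the tips of the shut fingers; the grasp point (between the pads) lies 19 mm behind it; z points along the fingers, y is the line along which they close (so a half turn about z gives the same grasp; the last joint's range is limited). The gripper opens to 85 mm and grips with 20 to 120 N. Pads are 22 mm wide; open, the fingers measure 114 mm over their backs; the gripper's body (76 mm by 85 mm) begins 54 mm behind the grasp point. The pads swing forward as they close: fully open they stand 13 mm farther back than shut.
Start: joints at [-1.04, 0.507, -0.238, 1.5, 0.126, 1.149, -0.155], TCP at [258.172, 569.173, 231.275] pointing down, gripper open.
Joint ranges: [-3.08, 3.08], [-0.24, 2.05], [-1.43, 1.35], [0, 2.5], [-1.52, 4.66], [0.17, 1.96], [-2.89, 2.89]. Speed limits (rad/s): [2.39, 2.39, 3.14, 3.14, 3.14, 3.14, 3.14].

INTERFACE

Orientations are given as a 3x3 rotation matrix whose columns are the frame's x, y, z axes.
In Python, from plant import env, imaging, ticket gives the robot as it stands.
- The arm moves only by the tool jog_arm, never from a script. Its argument "deltas" is a list of rows, each an object with "fingers": the finger opening in m, from 0 to 0.0854; "travel": the shift along the tool's x, y, z in m, a list of three; "angular": the turn, a rotation vector about the tool's x, y, z in rad, a list of three. In form: [{"fingers": fingers, "travel": [dx, dy, dz], "angular": [ax, ay, az]}, ...]. A call has 1 to 20 rows; each row shifts and turns the commanded pose from where the row before left it, along the tool's axes as they then stand; what a row does not reach is not made up. A row lasts 1/10 s, in which the tool goes at most 50 mm and 8.59 degrees, less where a joint would pass 70% of its speed; a pose out of reach is approached as far as the arm can. A call is refused whole if a number of a shift passes 0.05 or a number of a turn 0.15, either way. A call with a gripper value outside its range is refused whole. The fingers move at their own pace and stop on an object; "newtons" is the grip in N (left out, the last holds). Time passes only in rows, so rows that do not move let the fingers close. It gives the time, the measured TCP pose, the force, the opening and the grip force at its end, in the units of the state.
- env.get_state(): the state, without advancing time (a new reading comes with each control period).
- imaging.grab_frame(name): name is "scene" or "top" or "wrist"; returns a dict with "color" (400x640x3 uint8, red, green, blue), "range_z" (400x640 float32, mm along the optical axis (not along the pixel's ray), 0 where there is no reading), "fovy" (degrees; the focal length in pixels is half the picture's height over the tangent of half this angle, whatever the lens; pixels are square), "cx", "cy" (the principal point, pixels), "cam_to_world" (4x4, takes a point from camera to world coordinates). Camera axes: x right, y down, z forward; pixel columns grow to the right and rows downward; lengths in mm; the calibration is good to about 2 mm. A picture is of the moment at which its call begins.
- ticket.sign_off(): hands the job in; it is judged then, once.
The state is a dict: "t": time; "joints": joint angles; "joint_vel": joint speeds; "effort": joint torques, N m; "tool_pos": TCP position; "eef_rot": TCP orientation; "force": force on the tool from outside, world axes, zero at the start; "torque": the same for the moment, N m; "opening": opening from 0.0 (shut) to 1.0 (fully open); "grip_force": force on a finger pad.
Only numpy, scipy, OpenCV 4.12 (cv2) and the standard library are available. Lean on these libraries where they do the work, as an engineer would, in place of code of your own. Each camera call takes 0.05 s, during which the arm holds its last target. There are 200 camera calls.

TASK

True up the polishing wheel: first swing the gauge's pointer in against the rim, right home to its stop, without forcing it. Then take the crank knob and turn the wheel slowly to feel where the pointer drags hardest, and leave the wheel standing with the top of its highest lump (there is a lesser one too) under the pointer. Let go and leave the other things on the bench where they are.

Things in the scene. Friction and masses are not known exactly. Their poses are not given: they have to be found in the camera images.
- wheel: Wooden polishing wheel lying flat on its truing stand: 180 mm diameter, 30 mm thick, top face 75 mm above the table; turns either way without end about its upright axle (bearing friction 0.12 N m, some 2 N at the knob). Origin on the axle at table height; its x axis points from the axle away from the crank knob, which stands at x = -55 mm.
- axle (a point): Centre of the wheel's top face. The rim is not quite round: two broad smooth lumps, each about 30 degrees wide, their tops at least 65 degrees apart; one stands 4 mm proud (the high spot), the other about half that. Where they lie is unknown and differs each time; they show only faintly. At the start the high spot is not at the pointer.
- knob_grip (a point): Point to grip the crank knob: upright round wooden knob, 20 mm diameter, 88 to 133 mm above the table, 55 mm from the axle on a flat steel crank bar. It spins freely on its pin, so a hand can carry it round in a circle without turning. The point is on its axis 112 mm above the table.
- stand: The stand: a grey plate 20 mm thick under wheel and gauge, fixed to the table. Origin on the axle at table height; its y axis points from the axle to the gauge's pivot 160 mm away.
- gauge: Gauge beside the wheel: fixed pivot carrying the swing arm and sprung pointer. Origin at the pivot's foot, 20 mm above the table; -y points at the axle. With the arm home the pointer presses 3 N on the round rim, 3 N more per mm of lump (14.5 N atop the high spot, 9.5 N atop the lesser), friction 0.25: the harder it presses, the heavier the wheel turns.
- swing_arm (a joint): Angle of the swing arm, rad. 0 is home: the arm points at the axle and just meets its stop, a stiff steel spring that must not be bent past +0.05. At the start it is parked at -0.75 to -1.05; seen from above it turns counter-clockwise to go home. Stiff (0.75 N m, 12 N at the post; rises steeply at the stop, about 10 N per 0.01 rad); stays where it is left.
- post_grip (a point): Point to grip or push the swing arm: upright round steel post, 14 mm diameter, 70 to 120 mm above the table, fixed on the arm's tail 65 mm from the pivot, at the end away from the pointer (with the arm home it stands 225 mm from the axle, in line with axle and pivot). The point is on its axis 100 mm above the table.
- spare_brush: A writing brush lying on the table on the robot's side of the stand, 240 mm long, 12 mm thick. Bystander; origin at its middle, underside.
- spacer: A steel spacer ring on the stand's plate near the gauge, 26 mm diameter, 14 mm high. Bystander; origin at its underside.
- mallet: A small hammer lying beyond the stand. Bystander; origin at its underside.
- inkstone: A dark ink stone, 120 x 80 x 22 mm. Bystander; origin at its underside.
- glue_jar: A glue jar, 60 mm diameter, 80 mm high. Bystander; origin at its underside.
- brush_pot: A white pot of brushes, 80 mm diameter, about 240 mm high with the brushes. Bystander; origin at its underside.
- paperweight: A wooden bar with a brass stud, 160 x 25 x 28 mm. Bystander; origin at its underside.

How it is judged (in metres and radians):
On the way:
1. the pointer is swung home against the rim (value of joint swing_arm above -0.06 rad), for 0.2 s.
At the end, for the whole second after the job is handed in: The swing arm is home (within 0.06 rad of its stop), the wheel is at rest, and the pointer presses on the wheel with more than 11.5 N, which it does only within about 7 degrees of the top of the high spot (value of joint swing_arm above -0.06 rad and contact force between gauge and wheel above 11.5 N and angular speed of wheel below 0.05 rad/s); the robot touches nothing.
It fails at once if the wheel is spun fast (over 2.5 rad/s) (angular speed of wheel above 2.5 rad/s).
It fails at once if the swing arm is forced against its stop, bending it past 0.05 rad (value of joint swing_arm above 0.05 rad).
It fails at once if a bystander is moved by more than 30 mm (distance of any of spare_brush, spacer, mallet, inkstone, glue_jar, brush_pot, paperweight from where it was at the start of the episode above 0.03 m).
It also fails if it takes over 72 s, if anything falls off the work surface, if the arm or the gripper's body presses on something with over 40 N, if the wrist force passes 120 N, or if a joint passes its speed limit or range.

## Working session

There is one attempt and no reset: what is moved stays moved. The work goes in short steps, Python scripts to look and compute and a tool call to move; the robot and the scene stay as the last step left them, time stands still between calls to the robot, and variables do not carry over. Pictures are saved under pics/ and viewed, at most 10 in all, crops included, and the job is handed in when it is done.

Besides the shell and the picture viewer there is one more tool, called after "Request:" by a JSON object that holds its "fn" and its "kwargs", one argument or row to a line. jog_arm: Moves the arm, as the interface text tells. Its arguments: {"type":"object","properties":{"deltas":{"type":"array","items":{"type":"object","properties":{"fingers":{"type":"number"},"travel":{"type":"array","items":{"type":"number"}},"angular":{"type":"array","items":{"type":"number"}}}}},"newtons":{"type":"number"}},"required":["deltas"]}

```bash
mkdir -p pics
cat > h.py <<'E'
import numpy as np,cv2
from plant import env,imaging,ticket
def grab(n):
    f=imaging.grab_frame(n); np.savez(f'{n}.npz',**f); return f
def load(n): return dict(np.load(f'{n}.npz'))
def foc(f): return f['color'].shape[0]/2/np.tan(np.radians(float(f['fovy']))/2)
def ray(f,u,v):
    k=foc(f); T=f['cam_to_world']; d=np.array([(u-f['cx'])/k,(v-f['cy'])/k,1.]); return T[:3,3],T[:3,:3]@d
def at_z(f,u,v,z):
    o,d=ray(f,u,v); return o+d*(z-o[2])/d[2]
def pt(f,u,v):
    o,d=ray(f,u,v); return o+d*float(f['range_z'][int(v),int(u)])
def cloud(f):
    h,w=f['range_z'].shape; u,v=np.meshgrid(np.arange(w),np.arange(h)); k=foc(f)
    d=np.stack([(u-f['cx'])/k,(v-f['cy'])/k,np.ones_like(u)],-1)*f['range_z'][...,None]
    return d@f['cam_to_world'][:3,:3].T+f['cam_to_world'][:3,3]
E
python3 - <<'E'
from h import *
for n in ('top','scene'):
    f=grab(n); cv2.imwrite(f'pics/{n}0.png',f['color'][...,::-1]); print(n,foc(f),f['cam_to_world'].round(2).tolist())
s=env.get_state(); print({k:np.round(v,3).tolist() for k,v in s.items()})
E
```

```text
top 373.3315032564882 [[-0.01, -1.0, 0.08, 482.2], [-1.0, 0.01, 0.02, -21.82], [-0.02, -0.08, -1.0, 978.35], [0.0, 0.0, 0.0, 1.0]]
scene 368.7130160705524 [[-0.73, 0.38, -0.56, 1105.06], [0.68, 0.4, -0.61, 559.56], [-0.01, -0.83, -0.55, 603.34], [0.0, 0.0, 0.0, 1.0]]
{'t': 0.1, 'joints': [-1.039, 0.508, -0.238, 1.501, 0.126, 1.149, -0.155], 'joint_vel': [0.0, -0.002, 0.0, -0.002, -0.0, -0.001, 0.002], 'effort': [-0.004, -62.184, -2.195, -25.02, 0.012, 0.008, -0.0], 'tool_pos': [258.047, 568.735, 230.513], 'eef_rot': [[-0.911, 0.413, -0.001], [0.413, 0.911, -0.001], [-0.0, -0.002, -1.0]], 'force': [0.031, 0.077, -0.723], 'torque': [-0.061, -0.024, 0.013], 'grip_force': 0.0, 'opening': 1.0}
```

View pics/top0.png

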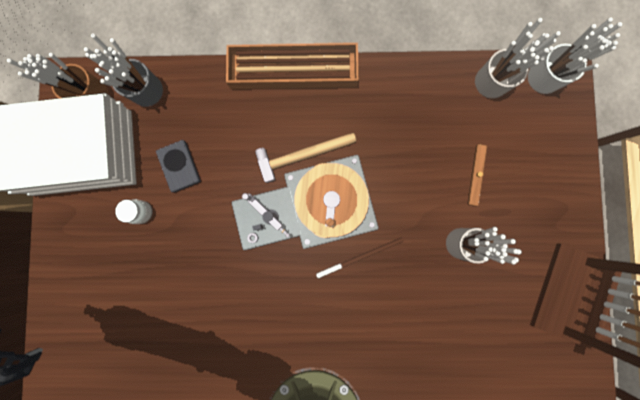

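View pics/scene0.png

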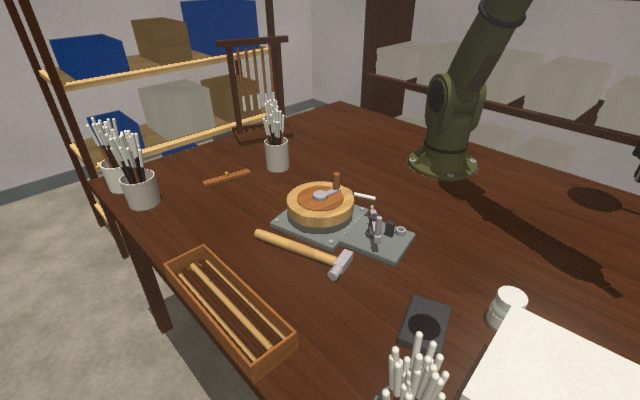

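The top view shows the wheel at about (331,200), the knob near (330,222), the gauge arm from (250,198) to (287,235), the spacer at (252,238) and the brush at (330,270). The scene view shows the knob at (336,180) and the post near (373,215). I'll enlarge both.

Run:
```python
from h import *
t=load('top');s=load('scene')
a=cv2.resize(t['color'][150:290,225:385],None,fx=5,fy=5,interpolation=2)[:600]
a=cv2.resize(t['color'][150:270,225:385],(800,600),interpolation=2)
b=cv2.resize(s['color'][160:270,270:420],None,fx=5.3,fy=5.3,interpolation=2)
cv2.imwrite('pics/top1.png',a[...,::-1]);cv2.imwrite('pics/sc1.png',b[...,::-1]);print(b.shape)
c=cloud(t)
for (u,v) in [(331,200),(330,222),(331,207),(249,198),(300,200),(362,200),(330,235)]: print(u,v,c[v,u].round(1))
# wheel top: points with z 70..80
m=(abs(c[...,2]-75)<4); m[:, :285]=0; m[:,385:]=0; m[:150]=0; m[250:]=0
p=c[m]; 
(x,y),r=cv2.minEnclosingCircle(p[:,:2].astype(np.float32)); print('wheel',x,y,r,np.median(p[:,2]))
c2=cloud(s); m=(abs(c2[...,2]-75)<4);m[:160]=0;m[250:]=0;m[:,:270]=0;m[:,350:]=0
p=c2[m];print(cv2.minEnclosingCircle(p[:,:2].astype(np.float32)),np.median(p[:,2]))
# high points per view
for n,cc,z0,z1,box in (('top',c,123,140,(285,385,150,250)),('scene',c2,123,140,(270,420,150,270)),('top',c,112,126,(225,300,170,260)),('scene',c2,112,126,(350,420,180,270))):
    m=(cc[...,2]>z0)&(cc[...,2]<z1); k=np.zeros_like(m);k[box[2]:box[3],box[0]:box[1]]=1; q=cc[m&k]; print(n,z0,len(q),np.median(q,0).round(1) if len(q) else '', np.ptp(q,axis=0).round(1) if len(q) else '')
```

```text
(583, 795, 3)
331 200 [541.7 -46.4  89.4]
330 222 [489.1 -42.3 131.8]
331 207 [525.  -46.2  90.6]
249 198 [547.7 148.   99.6]
300 200 [543.3  28.3  76.8]
362 200 [ 541.9 -121.6   75.6]
330 235 [458.5 -43.3  77.2]
wheel 542.229248046875 -44.538639068603516 91.97395324707031 75.32483047966065
((542.9331665039062, -45.90563201904297), 93.72067260742188) 75.63311921277705
top 123 59 [489.1 -40.2 131.9] [18.1 18.  10.6]
scene 123 40 [492.2 -38.6 131.4] [18.4 20.4  9.9]
top 112 29 [548.7 153.5 119.4] [12.3 11.8 10.3]
scene 112 33 [551.8 155.6 118.5] [13.7 12.7  8.9]
```

View pics/top1.png

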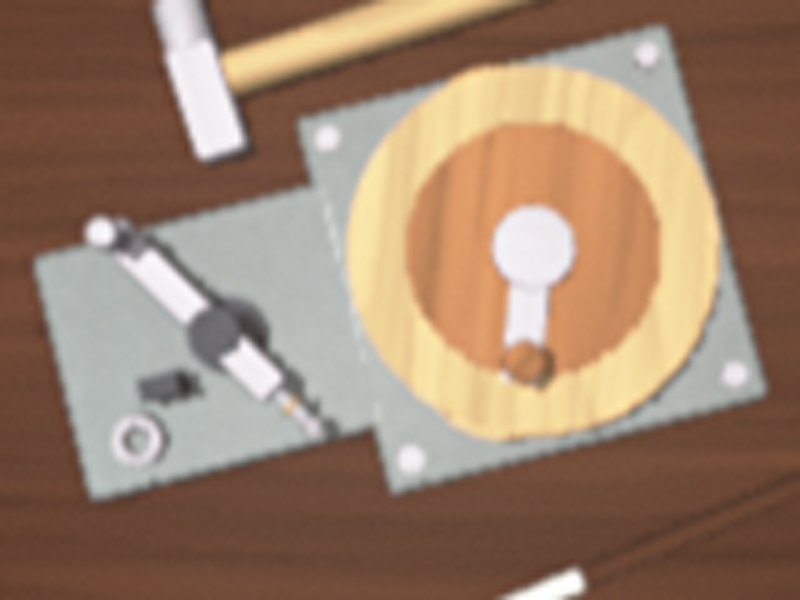

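View pics/sc1.png

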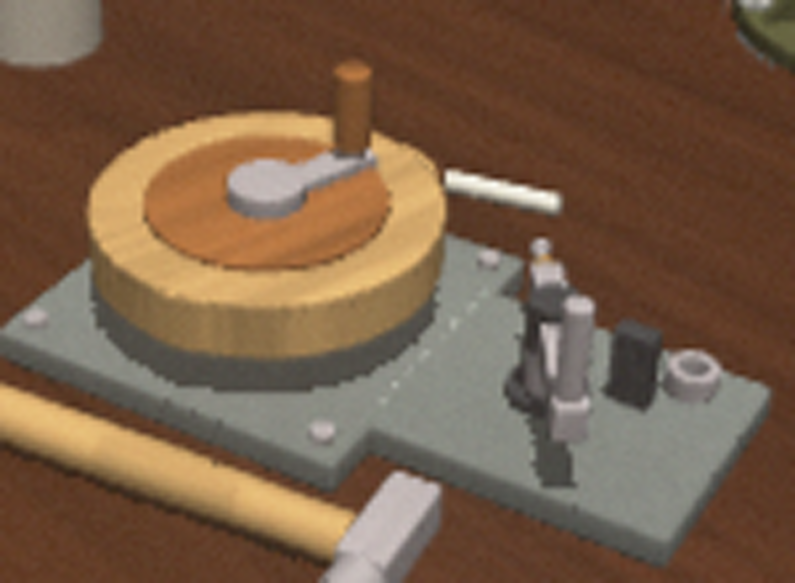

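The enlarged top crop shows the post at (100,232), pivot (228,335), pointer tip (325,430), stop block (165,385), spacer (138,440), axle (533,247) and knob (527,362). The scene crop confirms the post at (575,300) and the knob at (352,70). Next I'll refine the stand's direction and check the rim profile and the wrist camera geometry.

Run:
```python
from h import *
t=load('top');P=lambda u,v,z:at_z(t,225+u/5-.4,150+v/5-.4,z)
b=[P(*q,22)[:2] for q in [(327,138),(648,54),(735,374),(411,459)]]
print('bolts',np.round(b,1),'centre',np.mean(b,0).round(1))
e=(b[0]-b[1])+(b[3]-b[2]); e2=(b[0]-b[3])+(b[1]-b[2]); 
a1=np.arctan2(e[1],e[0]); a2=np.arctan2(e2[1],e2[0])+np.pi/2; print('stand y ang',np.degrees([a1,a2]))
a=(a1+a2)/2; y=np.array([np.cos(a),np.sin(a)]);ax=np.array([542.,-45.5])
piv=ax+160*y; print('pivot',piv,'home post',ax+225*y,'pivot px',P(228,335,70)[:2])
post=np.array([550.,154.5]);d=post-piv;print(np.hypot(*d),np.degrees(np.arctan2(d[1],d[0])))
print('spacer',P(138,440,34),'block',P(165,385,50),'tip',P(325,430,60))
w=grab('wrist');s=env.get_state();R=s['eef_rot'];T=w['cam_to_world'];print('wrist',foc(w),'cam in tool',(R.T@(T[:3,3]-s['tool_pos'])).round(1),(R.T@T[:3,:3]).round(2).tolist())
```

```text
bolts [[ 606.3   56.9]
 [ 648.2 -109.4]
 [ 483.  -150.7]
 [ 441.3   14.6]] centre [544.7 -47.2]
stand y ang [104.15176099 104.20081144]
pivot [502.81501963 109.62748729] home post [486.89612136 172.648029  ] pivot px [503.96987526 101.55341578]
65.11501185766377 43.561042940777575
spacer [452.32300983 151.92820211  34.        ] block [479.90468343 135.64998331  50.        ] tip [457.31613951  55.20579859  60.        ]
wrist 294.2835035229538 cam in tool [  70.5    0.4 -141.7] [[-0.0, -0.96, -0.27], [1.0, -0.0, -0.0], [0.0, -0.27, 0.96]]
```

Request:
{"fn": "jog_arm", "kwargs": {
  "deltas": [
    {"fingers":0.0854,"travel":[-0.034,-0.032,0.002],"angular":[0,0,0]},
    {"fingers":0.0854,"travel":[-0.034,-0.032,0.002],"angular":[0,0,0]},
    {"fingers":0.0854,"travel":[-0.034,-0.032,0.002],"angular":[0,0,0]},
    {"fingers":0.0854,"travel":[-0.034,-0.032,0.002],"angular":[0,0,0]},
    {"fingers":0.0854,"travel":[-0.034,-0.032,0.002],"angular":[0,0,0]},
    {"fingers":0.0854,"travel":[-0.034,-0.032,0.002],"angular":[0,0,0]},
    {"fingers":0.0854,"travel":[-0.034,-0.032,0.002],"angular":[0,0,0]},
    {"fingers":0.0854,"travel":[-0.034,-0.032,0.002],"angular":[0,0,0]},
    {"fingers":0.0854,"travel":[-0.034,-0.032,0.002],"angular":[0,0,0]},
    {"fingers":0.0854,"travel":[-0.034,-0.032,0.002],"angular":[0,0,0]},
    {"fingers":0.0854,"travel":[-0.034,-0.032,0.002],"angular":[0,0,0]},
    {"fingers":0.0854,"travel":[-0.034,-0.032,0.002],"angular":[0,0,0]},
    {"fingers":0.0854,"travel":[-0.034,-0.032,0.002],"angular":[0,0,0]},
    {"fingers":0.0854,"travel":[-0.034,-0.032,0.002],"angular":[0,0,0]},
    {"fingers":0.0854,"travel":[-0.034,-0.032,0.002],"angular":[0,0,0]}
  ],
  "newtons": 40
}}

```text
t: 1.65
tool_pos: [524.7, -80.4, 201.2]
eef_rot: [[-0.911, 0.413, -0.0], [0.413, 0.911, 0.0], [0.0, 0.0, -1.0]]
force: [0.9, 0.9, 0.3]
opening: 0.998
grip_force: 0.0
```

Request:
{"fn": "jog_arm", "kwargs": {
  "deltas": [
    {"fingers":0.0854,"travel":[0,0,0],"angular":[0,0,0.15]},
    {"fingers":0.0854,"travel":[0,0,0],"angular":[0,0,0.15]},
    {"fingers":0.0854,"travel":[0,0,0],"angular":[0,0,0.15]},
    {"fingers":0.0854,"travel":[0,0,0],"angular":[0,0,0.15]},
    {"fingers":0.0854,"travel":[0,0,0],"angular":[0,0,0.15]},
    {"fingers":0.0854,"travel":[0,0,0],"angular":[0,0,0.15]},
    {"fingers":0.0854,"travel":[0,0,0],"angular":[0,0,0.15]},
    {"fingers":0.0854,"travel":[0,0,0],"angular":[0,0,0.15]},
    {"fingers":0.0854,"travel":[0,0,0],"angular":[0,0,0.15]},
    {"fingers":0.0854,"travel":[0,0,0],"angular":[0,0,0.15]},
    {"fingers":0.0854,"travel":[0,0,0],"angular":[0,0,0.07]},
    {"fingers":0.0854,"travel":[0,0,0],"angular":[0,0,0]},
    {"fingers":0.0854,"travel":[0,0,0],"angular":[0,0,0]}
  ]
}}

```text
t: 2.95
tool_pos: [524.3, -78.5, 201.1]
eef_rot: [[0.41, 0.912, -0.0], [0.912, -0.41, -0.0], [-0.0, -0.0, -1.0]]
force: [0.5, 0.5, 0.4]
opening: 0.999
grip_force: 0.0
```

Run:
```python
from h import *
f=grab('wrist');c=cloud(f);s=env.get_state();print(s['t'],s['tool_pos'],s['eef_rot'].round(3).tolist())
col=f['color'].copy()
k=foc(f);T=f['cam_to_world'];ax=np.array([542.,-45.5])
def proj(p):
    q=T[:3,:3].T@(p-T[:3,3]); return f['cx']+k*q[0]/q[2],f['cy']+k*q[1]/q[2]
# polar unwrap of the top-face plane z=75
th=np.radians(np.arange(0,360,1.));r=np.arange(70,110,.25)
X=np.stack([ax[0]+np.outer(np.cos(th),r),ax[1]+np.outer(np.sin(th),r),np.full((360,len(r)),75.)],-1)
q=(X-T[:3,3])@T[:3,:3];mu=(f['cx']+k*q[...,0]/q[...,2]).astype(np.float32);mv=(f['cy']+k*q[...,1]/q[...,2]).astype(np.float32)
U=cv2.remap(f['color'],mu,mv,cv2.INTER_LINEAR); D=cv2.remap(f['range_z'],mu,mv,cv2.INTER_NEAREST)
np.savez('unwrap.npz',U=U,D=D,q=q)
# depth edge: last r with depth within 4 mm of plane
ok=abs(D-q[...,2])<5
e=np.array([r[np.where(~o)[0][0]] if (~o).any() else np.nan for o in ok])
A=np.stack([np.cos(th),np.sin(th),np.ones(360)],1);w=(e>80)&(e<105)
for _ in range(6):
    x=np.linalg.lstsq(A[w],e[w],rcond=None)[0]; w=(e>80)&(e<105)&(abs(e-A@x)<1.2)
print('fit',x);res=e-A@x
print([(i,round(float(np.median(res[i:i+6])),1)) for i in range(0,360,6)])
out=np.hstack([cv2.resize(col,(640,400))]);cv2.imwrite('pics/w1.png',out[...,::-1])
```

```text
3.0 [524.27981436 -78.53807502 201.16311724] [[0.41, 0.912, -0.0], [0.912, -0.41, 0.0], [-0.0, -0.0, -1.0]]
fit [-0.29823888 -0.51463225 89.61410306]
[(0, 0.1), (6, 0.2), (12, 1.6), (18, 2.1), (24, 0.8), (30, -0.2), (36, 0.2), (42, -0.0), (48, 0.1), (54, -0.1), (60, -0.0), (66, -0.0), (72, 0.1), (78, -0.3), (84, 0.0), (90, -0.1), (96, -0.4), (102, 0.2), (108, -0.0), (114, -0.0), (120, -0.1), (126, -0.0), (132, -0.5), (138, -0.3), (144, -0.1), (150, 1.9), (156, 3.7), (162, 3.9), (168, -19.8), (174, -19.9), (180, -19.9), (186, -20.0), (192, -0.2), (198, 0.3), (204, 0.0), (210, -0.0), (216, 0.2), (222, -0.3), (228, 0.2), (234, -0.3), (240, 0.3), (246, 0.3), (252, -0.2), (258, 0.1), (264, -0.0), (270, 0.0), (276, -0.2), (282, -3.6), (288, -0.2), (294, -0.0), (300, -0.4), (306, -0.2), (312, -0.3), (318, 0.0), (324, -0.3), (330, -0.1), (336, -0.0), (342, 0.0), (348, -0.3), (354, -0.2)]
```

View pics/w1.png

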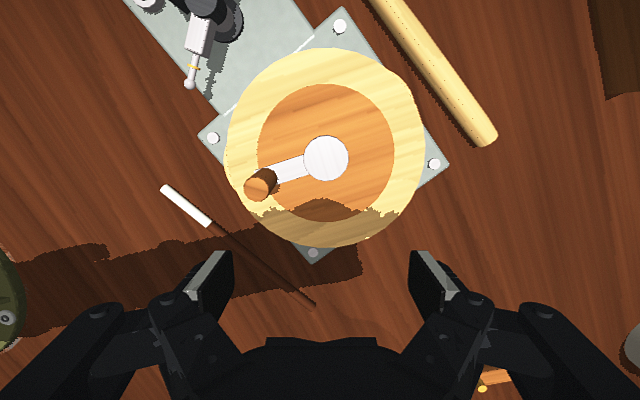

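The wrist picture shows the wheel centred at (326,158) and the knob at (258,185). There are faint bulges on the rim. From the profile, the high lump (3.9 mm) is near world bearing 162°, and the lesser one (2.1 mm) is near 18.5°. I'll grip the post first.

Request:
{"fn": "jog_arm", "kwargs": {
  "deltas": [
    {"fingers":0.0854,"travel":[0.0446,-0.0144,0],"angular":[0,0,0]},
    {"fingers":0.0854,"travel":[0.0446,-0.0144,0],"angular":[0,0,0]},
    {"fingers":0.0854,"travel":[0.0446,-0.0144,0],"angular":[0,0,0]},
    {"fingers":0.0854,"travel":[0.0446,-0.0144,0],"angular":[0,0,0]},
    {"fingers":0.0854,"travel":[0.0446,-0.0144,0],"angular":[0,0,0]},
    {"fingers":0.0854,"travel":[0,0,0],"angular":[0,0,0]},
    {"fingers":0.0854,"travel":[0,0,0.04],"angular":[0,0,0]},
    {"fingers":0.0854,"travel":[0,0,0.04],"angular":[0,0,0]},
    {"fingers":0.0854,"travel":[0,0,0.036],"angular":[0,0,0]},
    {"fingers":0.0854,"travel":[0,0,0],"angular":[0,0,0]},
    {"fingers":0.0854,"travel":[0,0,0],"angular":[0,0,0]}
  ]
}}

```text
t: 4.1
tool_pos: [550.8, 153.8, 85.6]
eef_rot: [[0.412, 0.911, -0.001], [0.911, -0.412, -0.0], [-0.001, -0.001, -1.0]]
force: [0.6, 0.3, 0.8]
opening: 1.0
grip_force: 0.0
```

Run:
```python
from h import *
for n in('wrist','top'):
  f=grab(n);c=cloud(f)
  m=(c[...,2]>113)&(c[...,2]<124)&(np.hypot(c[...,0]-550,c[...,1]-154)<14)
  q=c[m];print(n,len(q),q.mean(0).round(1) if len(q) else '',np.median(q,0) if len(q) else '')
s=env.get_state();print(s['tool_pos'],s['force'])
cv2.imwrite('pics/w2.png',load('wrist')['color'][...,::-1])
```

```text
wrist 898 [549.1 157.  118.3] [549.15785394 157.30684024 118.91341268]
top 0  
[552.10463615 154.20403338  87.25454396] [-0.13401153  0.16702241 -0.10505273]
```

View pics/w2.png

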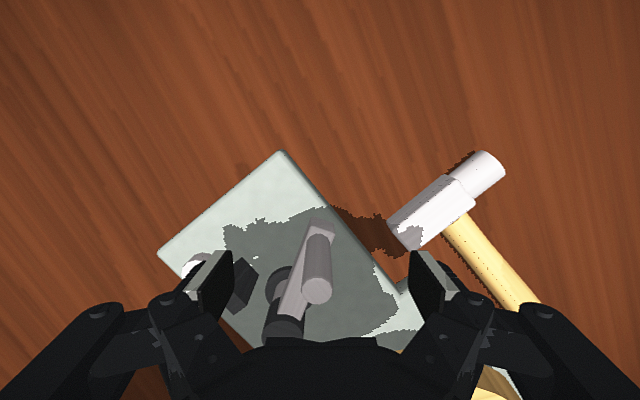

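The picture shows the post head at (316,290), midway between the fingers, so I'll close.

Request:
{"fn": "jog_arm", "kwargs": {
  "deltas": [
    {"fingers":0.0,"travel":[0,0,0],"angular":[0,0,0]},
    {"fingers":0.0,"travel":[0,0,0],"angular":[0,0,0]},
    {"fingers":0.0,"travel":[0,0,0],"angular":[0,0,0]},
    {"fingers":0.0,"travel":[0,0,0],"angular":[0,0,0]},
    {"fingers":0.0,"travel":[0,0,0],"angular":[0,0,0]},
    {"fingers":0.0,"travel":[0,0,0],"angular":[0,0,0]},
    {"fingers":0.0,"travel":[0,0,0],"angular":[0,0,0]},
    {"fingers":0.0,"travel":[0,0,0],"angular":[0,0,0]}
  ],
  "newtons": 50
}}

```text
t: 5.0
tool_pos: [549.9, 154.5, 85.6]
eef_rot: [[0.412, 0.911, -0.001], [0.911, -0.412, 0.0], [-0.0, -0.001, -1.0]]
force: [-3.9, 0.3, 5.8]
opening: 0.147
grip_force: 48.6
```

Run:
```python
from h import *
s=env.get_state();p=s['tool_pos'];R=s['eef_rot'];print(p,s['force'],s['opening'],s['grip_force'])
piv=np.array([541.8,-45.8])+160*np.array([np.cos(np.radians(104.2)),np.sin(np.radians(104.2))])
a0=np.degrees(np.arctan2(p[1]-piv[1],p[0]-piv[0]));r=np.hypot(*(p[:2]-piv));print(a0,r)
an=np.r_[np.arange(a0,100,5),101.]; P=piv+65*np.stack([np.cos(np.radians(an)),np.sin(np.radians(an))],1);P-=P[0]
print(an.round(1),(np.diff(P,axis=0)@R[:2,:2]).round(1).tolist())
```

```text
[549.9018377  154.54929746  85.5978112 ] [-3.87963135  0.25490381  5.84843247] 0.14689615175668105 48.64570498466492
43.692678075445805 65.4873990876137
[ 43.7  48.7  53.7  58.7  63.7  68.7  73.7  78.7  83.7  88.7  93.7  98.7
 101. ] [[1.9, -5.3], [1.4, -5.5], [0.9, -5.6], [0.4, -5.7], [-0.1, -5.7], [-0.5, -5.6], [-1.0, -5.6], [-1.5, -5.5], [-2.0, -5.3], [-2.4, -5.1], [-2.9, -4.9], [-1.5, -2.2]]
```

Request:
{"fn": "jog_arm", "kwargs": {
  "deltas": [
    {"fingers":0,"travel":[0.0019,-0.0053,0],"angular":[0,0,0]},
    {"fingers":0,"travel":[0.0014,-0.0055,0],"angular":[0,0,0]},
    {"fingers":0,"travel":[0.0009,-0.0056,0],"angular":[0,0,0]},
    {"fingers":0,"travel":[0.0004,-0.0057,0],"angular":[0,0,0]},
    {"fingers":0,"travel":[-0.0001,-0.0057,0],"angular":[0,0,0]},
    {"fingers":0,"travel":[-0.0005,-0.0056,0],"angular":[0,0,0]},
    {"fingers":0,"travel":[-0.001,-0.0056,0],"angular":[0,0,0]},
    {"fingers":0,"travel":[-0.0015,-0.0055,0],"angular":[0,0,0]},
    {"fingers":0,"travel":[-0.002,-0.0053,0],"angular":[0,0,0]},
    {"fingers":0,"travel":[-0.0024,-0.0051,0],"angular":[0,0,0]},
    {"fingers":0,"travel":[0,0,0],"angular":[0,0,0]}
  ]
}}

```text
t: 6.1
tool_pos: [503.6, 176.3, 86.0]
eef_rot: [[0.411, 0.912, 0.009], [0.912, -0.411, 0.003], [0.006, 0.007, -1.0]]
force: [9.9, 5.8, -7.2]
opening: 0.15
grip_force: 49.6
```

```bash
cat > arm.py <<'E'
from h import *
s=env.get_state();p=s['tool_pos'];F=s['force']
piv=np.array([541.8,-45.8])+160*np.array([np.cos(np.radians(104.2)),np.sin(np.radians(104.2))])
d=p[:2]-piv;a=np.arctan2(d[1],d[0]);t=np.array([-np.sin(a),np.cos(a)])
print('t',s['t'],p.round(1),'ang',np.degrees(a),'joint',a-np.radians(104.2),'r',np.hypot(*d),'F',F.round(1),'Ftan',F[:2]@t,'Frad',F[:2]@d/np.hypot(*d),s['opening'])
E
python3 arm.py
```

```text
t 6.1 [503.6 176.3  86. ] ang 89.09403348224609 joint -0.26364885243082825 r 66.95356043062579 F [ 9.9  5.8 -7.2] Ftan -9.796896602283317 Frad 5.927024355707047 0.15048841393259013
```

Request:
{"fn": "jog_arm", "kwargs": {
  "deltas": [
    {"fingers":0,"travel":[-0.0021,-0.0038,0],"angular":[0,0,0]},
    {"fingers":0,"travel":[-0.0022,-0.0038,0],"angular":[0,0,0]},
    {"fingers":0,"travel":[-0.0024,-0.0037,0],"angular":[0,0,0]},
    {"fingers":0,"travel":[0,0,0],"angular":[0,0,0]}
  ]
}}

```text
t: 6.5
tool_pos: [491.6, 174.9, 86.3]
eef_rot: [[0.411, 0.912, 0.01], [0.912, -0.411, 0.003], [0.007, 0.008, -1.0]]
force: [12.3, 4.6, -6.8]
opening: 0.151
grip_force: 49.6
```

```bash
python3 arm.py
```

```text
t 6.5 [491.6 174.9  86.3] ang 99.51410759064512 joint -0.08178425093745267 r 66.48729623738393 F [12.3  4.6 -6.8] Ftan -12.920321613952456 Frad 2.503343675877516 0.1507143671287835
```

Request:
{"fn": "jog_arm", "kwargs": {
  "deltas": [
    {"fingers":0,"travel":[-0.0011,-0.0017,0],"angular":[0,0,0]},
    {"fingers":0,"travel":[-0.0011,-0.0017,0],"angular":[0,0,0]},
    {"fingers":0,"travel":[0,0,0],"angular":[0,0,0]}
  ]
}}

```text
t: 6.8
tool_pos: [489.4, 174.7, 86.4]
eef_rot: [[0.411, 0.911, 0.014], [0.911, -0.411, 0.003], [0.009, 0.011, -1.0]]
force: [18.1, 6.6, -12.4]
opening: 0.148
grip_force: 49.5
```

```bash
python3 arm.py
```

```text
t 6.8 [489.4 174.7  86.4] ang 101.35516107292946 joint -0.049651805966283824 r 66.66250038075559 F [ 18.1   6.6 -12.4] Ftan -19.047829647474842 Frad 2.9284239974295354 0.14774168311596989
```

Request:
{"fn": "jog_arm", "kwargs": {
  "deltas": [
    {"fingers":0,"travel":[-0.001,-0.0015,0],"angular":[0,0,0]},
    {"fingers":0,"travel":[0,0,0],"angular":[0,0,0]},
    {"fingers":0,"travel":[0,0,0],"angular":[0,0,0]}
  ]
}}

```text
t: 7.1
tool_pos: [489.4, 174.6, 86.4]
eef_rot: [[0.412, 0.911, 0.017], [0.911, -0.412, 0.004], [0.01, 0.014, -1.0]]
force: [23.0, 6.4, -17.2]
opening: 0.147
grip_force: 49.4
```

```bash
python3 arm.py
```

```text
t 7.1 [489.4 174.6  86.4] ang 101.36296812507075 joint -0.049515547201543386 r 66.64025934267045 F [ 23.    6.4 -17.2] Ftan -23.851600843928804 Frad 1.766121680715966 0.14675677204689755
```

Request:
{"fn": "jog_arm", "kwargs": {
  "deltas": [
    {"fingers":0,"travel":[0.0016,0.0025,0],"angular":[0,0,0]},
    {"fingers":0,"travel":[0.0016,0.0025,0],"angular":[0,0,0]},
    {"fingers":0,"travel":[0.0006,0.001,0],"angular":[0,0,0]},
    {"fingers":0,"travel":[0,0,0],"angular":[0,0,0]}
  ]
}}

```text
t: 7.5
tool_pos: [489.5, 174.7, 86.2]
eef_rot: [[0.411, 0.912, 0.004], [0.912, -0.411, 0.002], [0.004, 0.002, -1.0]]
force: [2.4, 3.5, 4.4]
opening: 0.149
grip_force: 51.1
```

```bash
python3 arm.py
```

```text
t 7.5 [489.5 174.7  86.2] ang 101.3169483979245 joint -0.05031874296111494 r 66.68041767551773 F [2.4 3.5 4.4] Ftan -3.049056382762607 Frad 2.9620832479728336 0.14870248596981836
```

Request:
{"fn": "jog_arm", "kwargs": {
  "deltas": [
    {"fingers":0.0854,"travel":[0,0,0],"angular":[0,0,0]},
    {"fingers":0.0854,"travel":[0,0,0],"angular":[0,0,0]},
    {"fingers":0.0854,"travel":[0,0,0],"angular":[0,0,0]},
    {"fingers":0.0854,"travel":[0,0,0],"angular":[0,0,0]},
    {"fingers":0.0854,"travel":[0,0,0],"angular":[0,0,0]},
    {"fingers":0.0854,"travel":[0,0,-0.04],"angular":[0,0,0]},
    {"fingers":0.0854,"travel":[0,0,-0.04],"angular":[0,0,0]},
    {"fingers":0.0854,"travel":[0,0,-0.034],"angular":[0,0,0]},
    {"fingers":0.0854,"travel":[-0.0395,0.0173,0],"angular":[0,0,0]},
    {"fingers":0.0854,"travel":[-0.0395,0.0173,0],"angular":[0,0,0]},
    {"fingers":0.0854,"travel":[-0.0395,0.0173,0],"angular":[0,0,0]},
    {"fingers":0.0854,"travel":[-0.0395,0.0173,0],"angular":[0,0,0]},
    {"fingers":0.0854,"travel":[-0.0395,0.0173,0],"angular":[0,0,0]},
    {"fingers":0.0854,"travel":[0,0,0],"angular":[0,0,0]},
    {"fingers":0.0854,"travel":[0,0,0],"angular":[0,0,0]}
  ]
}}

```text
t: 9.0
tool_pos: [484.8, -43.8, 199.3]
eef_rot: [[0.415, 0.91, -0.0], [0.91, -0.415, 0.0], [-0.0, -0.0, -1.0]]
force: [0.6, -0.6, -0.3]
opening: 1.001
grip_force: 0.0
```

```bash
cat > rim.py <<'E'
from h import *
import sys
n=sys.argv[1] if len(sys.argv)>1 else 'wrist'
f=grab(n);c=cloud(f);s=env.get_state();print(s['t'],s['tool_pos'].round(1))
k=foc(f);T=f['cam_to_world'];ax=np.array([541.8,-45.8])
th=np.radians(np.arange(0,360,1.));r=np.arange(84,104,.25)
X=np.stack([ax[0]+np.outer(np.cos(th),r),ax[1]+np.outer(np.sin(th),r),np.full((360,len(r)),75.)],-1)
q=(X-T[:3,3])@T[:3,:3];mu=(f['cx']+k*q[...,0]/q[...,2]).astype(np.float32);mv=(f['cy']+k*q[...,1]/q[...,2]).astype(np.float32)
D=cv2.remap(f['range_z'],mu,mv,cv2.INTER_NEAREST);ok=abs(D-q[...,2])<5
e=np.array([r[np.where(~o)[0][0]] if (~o).any() else np.nan for o in ok])
A=np.stack([np.cos(th),np.sin(th),np.ones(360)],1);w=(e>84.5)&(e<95)
for _ in range(6):
    x=np.linalg.lstsq(A[w],e[w],rcond=None)[0]; w=(e>84.5)&(e<103)&(abs(e-A@x)<1.2)
print('fit',x.round(2));res=e-A@x
print([(i,round(float(np.median(res[i:i+4])),1)) for i in range(0,360,4) if np.median(res[i:i+4])>.5])
print('hidden',[i for i in range(0,360,4) if not np.median(res[i:i+4])>-2])
m=(c[...,2]>126)&(c[...,2]<137)&(np.hypot(c[...,0]-ax[0],c[...,1]-ax[1])<75)&(np.hypot(c[...,0]-ax[0],c[...,1]-ax[1])>35)
if m.any():
    K=c[m];(kx,ky),kr=cv2.minEnclosingCircle(K[:,:2].astype(np.float32));kp=K.mean(0);print('knob',len(K),kp.round(1),kx,ky,kr,'bearing',np.degrees(np.arctan2(kp[1]-ax[1],kp[0]-ax[0])))
cv2.imwrite('pics/last.png',f['color'][...,::-1])
E
python3 rim.py
python3 - <<'E'
from h import *
f=grab('top');c=cloud(f);m=(c[...,2]>112)&(c[...,2]<126)&(np.hypot(c[...,0]-487,c[...,1]-172)<25);print('post',c[m].mean(0) if m.any() else None,m.sum())
E
```

```text
9.05 [484.9 -42.4 199.2]
fit [-2.600e-01 -6.000e-02  8.956e+01]
[(8, 0.6), (12, 1.6), (16, 2.2), (24, 1.4), (148, 0.9), (152, 2.5), (156, 3.2), (160, 3.6), (164, 3.8), (168, 3.2), (172, 1.4)]
hidden [268, 272]
knob 535 [487.6 -39.1 131.6] 486.9787902832031 -39.96415328979492 9.998552322387695 bearing 172.90689108346947
post [487.96333589 170.55500739 118.64473407] 30
```

View pics/last.png

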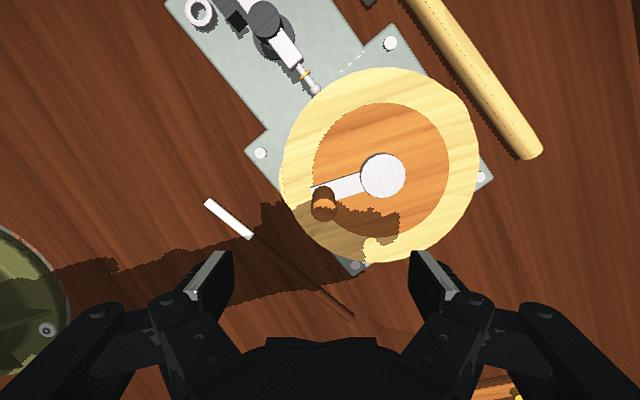

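The picture shows the pointer ball touching the rim at (315,90) and the knob at (323,195). The rim profile puts the high lump's top at about 162.5°, so the wheel needs about −58°. Grip the knob.

Request:
{"fn": "jog_arm", "kwargs": {
  "deltas": [
    {"fingers":0.0854,"travel":[0.003,0.001,0.035],"angular":[0,0,0]},
    {"fingers":0.0854,"travel":[0,0,0.035],"angular":[0,0,0]},
    {"fingers":0.0854,"travel":[0,0,0.034],"angular":[0,0,0]},
    {"fingers":0.0854,"travel":[0,0,0],"angular":[0,0,0]},
    {"fingers":0.0,"travel":[0,0,0],"angular":[0,0,0]},
    {"fingers":0.0,"travel":[0,0,0],"angular":[0,0,0]},
    {"fingers":0.0,"travel":[0,0,0],"angular":[0,0,0]},
    {"fingers":0.0,"travel":[0,0,0],"angular":[0,0,0]},
    {"fingers":0.0,"travel":[0,0,0],"angular":[0,0,0]},
    {"fingers":0.0,"travel":[0,0,0],"angular":[0,0,0]},
    {"fingers":0.0,"travel":[0,0,0],"angular":[0,0,0]}
  ],
  "newtons": 40
}}

```text
t: 10.2
tool_pos: [488.5, -40.6, 96.5]
eef_rot: [[0.412, 0.911, 0.003], [0.911, -0.412, 0.0], [0.001, 0.003, -1.0]]
force: [-0.0, -0.1, 7.2]
opening: 0.226
grip_force: 38.9
```

```bash
cat > knob.py <<'E'
from h import *
import sys
ax=np.array([541.8,-45.8]);s=env.get_state();p=s['tool_pos'];d=p[:2]-ax;a=np.arctan2(d[1],d[0]);t=np.array([-np.sin(a),np.cos(a)]);F=s['force']
print('t',s['t'],p.round(1),'bearing',np.degrees(a).round(2),'r',np.hypot(*d).round(1),'F',F.round(1),'Ftan',(F[:2]@t).round(2),'Frad',(F[:2]@d/np.hypot(*d)).round(2),s['opening'].__round__(3))
if len(sys.argv)>2:
    a0=float(sys.argv[1]);st=float(sys.argv[2]);n=int(sys.argv[3])
    an=np.radians(a0+st*np.arange(n+1));P=55*np.stack([np.cos(an),np.sin(an)],1);print((np.diff(P,axis=0)@s['eef_rot'][:2,:2]).round(1).tolist())
E
python3 knob.py 173.5 -6 12
```

```text
t 10.2 [488.5 -40.6  96.5] bearing 174.4 r 53.6 F [-0.  -0.1  7.2] Ftan 0.13 Frad 0.02 0.226
[[5.6, -1.5], [5.7, -0.9], [5.7, -0.3], [5.7, 0.3], [5.7, 0.9], [5.6, 1.5], [5.4, 2.1], [5.1, 2.6], [4.8, 3.1], [4.5, 3.6], [4.1, 4.1], [3.6, 4.5]]
```

Request:
{"fn": "jog_arm", "kwargs": {
  "deltas": [
    {"fingers":0,"travel":[0.0028,-0.0008,0],"angular":[0,0,0]},
    {"fingers":0,"travel":[0.0028,-0.0007,0],"angular":[0,0,0]},
    {"fingers":0,"travel":[0.0029,-0.0005,0],"angular":[0,0,0]},
    {"fingers":0,"travel":[0.0028,-0.0004,0],"angular":[0,0,0]},
    {"fingers":0,"travel":[0.0029,-0.0002,0],"angular":[0,0,0]},
    {"fingers":0,"travel":[0.0028,-0.0001,0],"angular":[0,0,0]},
    {"fingers":0,"travel":[0.0029,0.0001,0],"angular":[0,0,0]},
    {"fingers":0,"travel":[0.0028,0.0002,0],"angular":[0,0,0]}
  ]
}}

```text
t: 11.0
tool_pos: [494.9, -20.3, 96.4]
eef_rot: [[0.414, 0.91, 0.002], [0.91, -0.414, -0.001], [-0.0, 0.002, -1.0]]
force: [-1.6, -4.3, 8.7]
opening: 0.222
grip_force: 39.0
```

```bash
python3 knob.py
```

```text
t 11.0 [494.9 -20.3  96.4] bearing 151.44 r 53.4 F [-1.6 -4.3  8.7] Ftan 4.57 Frad -0.64 0.222
```

Request:
{"fn": "jog_arm", "kwargs": {
  "deltas": [
    {"fingers":0,"travel":[0.0028,0.0004,0],"angular":[0,0,0]},
    {"fingers":0,"travel":[0.0029,0.0005,0],"angular":[0,0,0]},
    {"fingers":0,"travel":[0.0028,0.0007,0],"angular":[0,0,0]},
    {"fingers":0,"travel":[0.0028,0.0008,0],"angular":[0,0,0]}
  ]
}}

```text
t: 11.4
tool_pos: [501.4, -10.8, 96.4]
eef_rot: [[0.414, 0.91, 0.001], [0.91, -0.414, -0.001], [-0.0, 0.001, -1.0]]
force: [-3.2, -3.0, 9.5]
opening: 0.22
grip_force: 39.2
```

```bash
python3 knob.py
```

```text
t 11.4 [501.4 -10.8  96.4] bearing 139.11 r 53.5 F [-3.2 -3.   9.5] Ftan 4.32 Frad 0.43 0.22
```

Request:
{"fn": "jog_arm", "kwargs": {
  "deltas": [
    {"fingers":0,"travel":[0.0027,0.001,0],"angular":[0,0,0]},
    {"fingers":0,"travel":[0.0027,0.0011,0],"angular":[0,0,0]}
  ]
}}

```text
t: 11.6
tool_pos: [505.4, -6.6, 96.4]
eef_rot: [[0.414, 0.91, 0.001], [0.91, -0.414, -0.001], [-0.0, 0.001, -1.0]]
force: [-2.6, -3.4, 10.2]
opening: 0.216
grip_force: 39.2
```

```bash
python3 knob.py
```

```text
t 11.6 [505.4  -6.6  96.4] bearing 132.93 r 53.5 F [-2.6 -3.4 10.2] Ftan 4.25 Frad -0.71 0.216
```

Request:
{"fn": "jog_arm", "kwargs": {
  "deltas": [
    {"fingers":0,"travel":[0.0026,0.0013,0],"angular":[0,0,0]},
    {"fingers":0,"travel":[0.0025,0.0013,0],"angular":[0,0,0]}
  ]
}}

```text
t: 11.8
tool_pos: [509.1, -3.4, 96.4]
eef_rot: [[0.414, 0.91, -0.001], [0.91, -0.414, -0.001], [-0.001, -0.0, -1.0]]
force: [-7.4, -6.4, 14.2]
opening: 0.226
grip_force: 39.7
```

```bash
python3 knob.py
```

```text
t 11.8 [509.1  -3.4  96.4] bearing 127.65 r 53.6 F [-7.4 -6.4 14.2] Ftan 9.81 Frad -0.55 0.226
```

Request:
{"fn": "jog_arm", "kwargs": {
  "deltas": [
    {"fingers":0,"travel":[0.0024,0.0015,0],"angular":[0,0,0]},
    {"fingers":0,"travel":[0.0024,0.0016,0],"angular":[0,0,0]}
  ]
}}

```text
t: 12.0
tool_pos: [512.0, -1.2, 96.3]
eef_rot: [[0.415, 0.91, -0.004], [0.91, -0.415, -0.002], [-0.003, -0.003, -1.0]]
force: [-12.4, -7.5, 18.9]
opening: 0.219
grip_force: 40.2
```

```bash
python3 knob.py
```

```text
t 12.0 [512.   -1.2  96.3] bearing 123.77 r 53.6 F [-12.4  -7.5  18.9] Ftan 14.47 Frad 0.67 0.219
```

Request:
{"fn": "jog_arm", "kwargs": {
  "deltas": [
    {"fingers":0,"travel":[0.0023,0.0017,0],"angular":[0,0,0]}
  ]
}}

```text
t: 12.1
tool_pos: [513.8, -0.1, 96.3]
eef_rot: [[0.415, 0.91, -0.005], [0.91, -0.415, -0.002], [-0.004, -0.004, -1.0]]
force: [-13.0, -7.9, 20.6]
opening: 0.221
grip_force: 40.4
```

```bash
python3 knob.py
```

```text
t 12.1 [ 5.138e+02 -1.000e-01  9.630e+01] bearing 121.5 r 53.6 F [-13.   -7.9  20.6] Ftan 15.2 Frad 0.02 0.221
```

Request:
{"fn": "jog_arm", "kwargs": {
  "deltas": [
    {"fingers":0,"travel":[0.0011,0.001,0],"angular":[0,0,0]},
    {"fingers":0,"travel":[0,0,0],"angular":[0,0,0]}
  ]
}}

```text
t: 12.3
tool_pos: [515.4, 0.9, 96.3]
eef_rot: [[0.415, 0.91, -0.005], [0.91, -0.415, -0.001], [-0.003, -0.004, -1.0]]
force: [-11.4, -6.5, 18.2]
opening: 0.224
grip_force: 40.2
```

```bash
python3 knob.py
```

```text
t 12.3 [515.4   0.9  96.3] bearing 119.47 r 53.6 F [-11.4  -6.5  18.2] Ftan 13.15 Frad -0.03 0.224
```

Request:
{"fn": "jog_arm", "kwargs": {
  "deltas": [
    {"fingers":0,"travel":[0.0011,0.001,0],"angular":[0,0,0]},
    {"fingers":0,"travel":[0,0,0],"angular":[0,0,0]}
  ]
}}

```text
t: 12.5
tool_pos: [516.5, 1.5, 96.3]
eef_rot: [[0.415, 0.91, -0.005], [0.91, -0.415, -0.001], [-0.003, -0.004, -1.0]]
force: [-11.0, -5.5, 18.5]
opening: 0.222
grip_force: 40.3
```

```bash
python3 knob.py
```

```text
t 12.5 [516.5   1.5  96.3] bearing 118.15 r 53.6 F [-11.   -5.5  18.5] Ftan 12.32 Frad 0.34 0.222
```

Request:
{"fn": "jog_arm", "kwargs": {
  "deltas": [
    {"fingers":0,"travel":[0.001,0.001,0],"angular":[0,0,0]},
    {"fingers":0,"travel":[0,0,0],"angular":[0,0,0]}
  ]
}}

```text
t: 12.7
tool_pos: [517.7, 2.1, 96.3]
eef_rot: [[0.415, 0.91, -0.006], [0.91, -0.415, -0.001], [-0.003, -0.005, -1.0]]
force: [-12.6, -4.7, 18.6]
opening: 0.221
grip_force: 40.3
```

```bash
python3 knob.py
```

```text
t 12.7 [517.7   2.1  96.3] bearing 116.73 r 53.6 F [-12.6  -4.7  18.6] Ftan 13.32 Frad 1.47 0.221
```

Request:
{"fn": "jog_arm", "kwargs": {
  "deltas": [
    {"fingers":0,"travel":[0.001,0.001,0],"angular":[0,0,0]},
    {"fingers":0,"travel":[0.001,0.0011,0],"angular":[0,0,0]},
    {"fingers":0,"travel":[0,0,0],"angular":[0,0,0]}
  ]
}}

```text
t: 13.0
tool_pos: [520.7, 3.6, 96.3]
eef_rot: [[0.414, 0.91, -0.005], [0.91, -0.414, -0.001], [-0.003, -0.004, -1.0]]
force: [-11.1, -4.8, 18.5]
opening: 0.225
grip_force: 40.2
```

```bash
python3 knob.py
```

```text
t 13.0 [520.7   3.6  96.3] bearing 113.15 r 53.7 F [-11.1  -4.8  18.5] Ftan 12.12 Frad -0.03 0.225
```

Request:
{"fn": "jog_arm", "kwargs": {
  "deltas": [
    {"fingers":0,"travel":[0.001,0.0011,0],"angular":[0,0,0]},
    {"fingers":0,"travel":[0.0009,0.0011,0],"angular":[0,0,0]},
    {"fingers":0,"travel":[0,0,0],"angular":[0,0,0]}
  ]
}}

```text
t: 13.3
tool_pos: [524.4, 5.0, 96.4]
eef_rot: [[0.414, 0.91, -0.003], [0.91, -0.414, -0.0], [-0.001, -0.003, -1.0]]
force: [-8.4, -2.6, 15.3]
opening: 0.226
grip_force: 40.0
```

```bash
python3 knob.py
```

```text
t 13.3 [524.4   5.   96.4] bearing 108.91 r 53.7 F [-8.4 -2.6 15.3] Ftan 8.81 Frad 0.23 0.226
```

Request:
{"fn": "jog_arm", "kwargs": {
  "deltas": [
    {"fingers":0,"travel":[0.0009,0.0011,0],"angular":[0,0,0]},
    {"fingers":0,"travel":[0.0009,0.0012,0],"angular":[0,0,0]},
    {"fingers":0,"travel":[0,0,0],"angular":[0,0,0]}
  ]
}}

```text
t: 13.6
tool_pos: [528.5, 6.4, 96.4]
eef_rot: [[0.413, 0.911, -0.001], [0.911, -0.413, 0.0], [-0.0, -0.001, -1.0]]
force: [-4.0, -0.8, 12.7]
opening: 0.224
grip_force: 39.6
```

```bash
python3 knob.py
```

```text
t 13.6 [528.5   6.4  96.4] bearing 104.25 r 53.9 F [-4.  -0.8 12.7] Ftan 4.09 Frad 0.18 0.224
```

Request:
{"fn": "jog_arm", "kwargs": {
  "deltas": [
    {"fingers":0,"travel":[0.0016,0.0024,0],"angular":[0,0,0]},
    {"fingers":0,"travel":[0,0,0],"angular":[0,0,0]}
  ]
}}

```text
t: 13.8
tool_pos: [532.8, 7.4, 96.5]
eef_rot: [[0.413, 0.911, 0.001], [0.911, -0.413, 0.001], [0.001, 0.001, -1.0]]
force: [-1.0, -0.2, 8.1]
opening: 0.222
grip_force: 39.1
```

```bash
python3 knob.py
```

```text
t 13.8 [532.8   7.4  96.5] bearing 99.55 r 53.9 F [-1.  -0.2  8.1] Ftan 1.02 Frad 0.0 0.222
```

Request:
{"fn": "jog_arm", "kwargs": {
  "deltas": [
    {"fingers":0,"travel":[0.0015,0.0024,0],"angular":[0,0,0]},
    {"fingers":0,"travel":[0.0014,0.0025,0],"angular":[0,0,0]},
    {"fingers":0,"travel":[0.0013,0.0026,0],"angular":[0,0,0]},
    {"fingers":0,"travel":[0.0012,0.0026,0],"angular":[0,0,0]},
    {"fingers":0,"travel":[0,0,0],"angular":[0,0,0]}
  ]
}}

```text
t: 14.3
tool_pos: [544.3, 8.4, 96.5]
eef_rot: [[0.412, 0.911, 0.001], [0.911, -0.412, 0.001], [0.001, 0.001, -1.0]]
force: [-0.7, 0.3, 7.9]
opening: 0.225
grip_force: 39.3
```

```bash
python3 knob.py 89 3 9
```

```text
t 14.3 [544.3   8.4  96.5] bearing 87.32 r 54.2 F [-0.7  0.3  7.9] Ftan 0.74 Frad 0.3 0.225
[[-1.2, -2.6], [-1.3, -2.5], [-1.5, -2.5], [-1.6, -2.4], [-1.7, -2.3], [-1.8, -2.2], [-2.0, -2.1], [-2.1, -2.0], [-2.2, -1.9]]
```

Request:
{"fn": "jog_arm", "kwargs": {
  "deltas": [
    {"fingers":0,"travel":[-0.0012,-0.0026,0],"angular":[0,0,0]},
    {"fingers":0,"travel":[-0.0013,-0.0025,0],"angular":[0,0,0]},
    {"fingers":0,"travel":[0,0,0],"angular":[0,0,0]}
  ]
}}

```text
t: 14.6
tool_pos: [539.1, 8.2, 96.5]
eef_rot: [[0.412, 0.911, 0.003], [0.911, -0.412, 0.001], [0.002, 0.002, -1.0]]
force: [1.1, 2.1, 8.7]
opening: 0.222
grip_force: 39.6
```

```bash
python3 knob.py
```

```text
t 14.6 [539.1   8.2  96.5] bearing 92.84 r 54.1 F [1.1 2.1 8.7] Ftan -1.16 Frad 2.02 0.222
```

Request:
{"fn": "jog_arm", "kwargs": {
  "deltas": [
    {"fingers":0,"travel":[-0.0015,-0.0025,0],"angular":[0,0,0]},
    {"fingers":0,"travel":[0,0,0],"angular":[0,0,0]}
  ]
}}

```text
t: 14.8
tool_pos: [536.2, 7.9, 96.4]
eef_rot: [[0.412, 0.911, 0.003], [0.911, -0.412, 0.001], [0.002, 0.002, -1.0]]
force: [1.6, 1.9, 9.4]
opening: 0.227
grip_force: 39.6
```

```bash
python3 knob.py
```

```text
t 14.8 [536.2   7.9  96.4] bearing 95.99 r 54.0 F [1.6 1.9 9.4] Ftan -1.82 Frad 1.74 0.227
```

Request:
{"fn": "jog_arm", "kwargs": {
  "deltas": [
    {"fingers":0,"travel":[-0.0016,-0.0024,0],"angular":[0,0,0]},
    {"fingers":0,"travel":[0,0,0],"angular":[0,0,0]}
  ]
}}

```text
t: 15.0
tool_pos: [533.3, 7.5, 96.5]
eef_rot: [[0.412, 0.911, 0.003], [0.911, -0.412, 0.001], [0.002, 0.002, -1.0]]
force: [2.1, 2.1, 9.9]
opening: 0.226
grip_force: 39.6
```

```bash
python3 knob.py
```

```text
t 15.0 [533.3   7.5  96.5] bearing 99.02 r 53.9 F [2.1 2.1 9.9] Ftan -2.45 Frad 1.78 0.226
```

Request:
{"fn": "jog_arm", "kwargs": {
  "deltas": [
    {"fingers":0,"travel":[-0.0017,-0.0023,0],"angular":[0,0,0]},
    {"fingers":0,"travel":[0,0,0],"angular":[0,0,0]}
  ]
}}

```text
t: 15.2
tool_pos: [531.4, 7.1, 96.5]
eef_rot: [[0.412, 0.911, 0.004], [0.911, -0.412, 0.001], [0.003, 0.004, -1.0]]
force: [3.4, 2.5, 6.6]
opening: 0.225
grip_force: 39.3
```

```bash
python3 knob.py
```

```text
t 15.2 [531.4   7.1  96.5] bearing 101.09 r 53.9 F [3.4 2.5 6.6] Ftan -3.83 Frad 1.76 0.225
```

Request:
{"fn": "jog_arm", "kwargs": {
  "deltas": [
    {"fingers":0,"travel":[-0.0018,-0.0022,0],"angular":[0,0,0]},
    {"fingers":0,"travel":[0,0,0],"angular":[0,0,0]}
  ]
}}

```text
t: 15.4
tool_pos: [529.6, 6.6, 96.5]
eef_rot: [[0.412, 0.911, 0.006], [0.911, -0.412, 0.001], [0.003, 0.005, -1.0]]
force: [6.3, 3.0, 5.8]
opening: 0.22
grip_force: 39.3
```

```bash
python3 knob.py
```

```text
t 15.4 [529.6   6.6  96.5] bearing 103.09 r 53.8 F [6.3 3.  5.8] Ftan -6.82 Frad 1.5 0.22
```

Request:
{"fn": "jog_arm", "kwargs": {
  "deltas": [
    {"fingers":0,"travel":[-0.002,-0.0021,0],"angular":[0,0,0]},
    {"fingers":0,"travel":[0,0,0],"angular":[0,0,0]}
  ]
}}

```text
t: 15.6
tool_pos: [527.5, 6.0, 96.5]
eef_rot: [[0.411, 0.912, 0.007], [0.912, -0.411, 0.001], [0.004, 0.006, -1.0]]
force: [7.6, 3.7, 4.1]
opening: 0.224
grip_force: 39.4
```

```bash
python3 knob.py
```

```text
t 15.6 [527.5   6.   96.5] bearing 105.4 r 53.8 F [7.6 3.7 4.1] Ftan -8.3 Frad 1.55 0.224
```

Request:
{"fn": "jog_arm", "kwargs": {
  "deltas": [
    {"fingers":0,"travel":[-0.0021,-0.002,0],"angular":[0,0,0]},
    {"fingers":0,"travel":[0,0,0],"angular":[0,0,0]}
  ]
}}

```text
t: 15.8
tool_pos: [525.4, 5.3, 96.5]
eef_rot: [[0.411, 0.912, 0.008], [0.912, -0.411, 0.001], [0.005, 0.007, -1.0]]
force: [8.8, 4.6, 2.4]
opening: 0.224
grip_force: 39.4
```

```bash
python3 knob.py
```

```text
t 15.8 [525.4   5.3  96.5] bearing 107.82 r 53.7 F [8.8 4.6 2.4] Ftan -9.75 Frad 1.7 0.224
```

Request:
{"fn": "jog_arm", "kwargs": {
  "deltas": [
    {"fingers":0,"travel":[-0.0022,-0.0019,0],"angular":[0,0,0]},
    {"fingers":0,"travel":[0,0,0],"angular":[0,0,0]}
  ]
}}

```text
t: 16.0
tool_pos: [522.8, 4.4, 96.5]
eef_rot: [[0.411, 0.912, 0.008], [0.912, -0.411, 0.002], [0.005, 0.007, -1.0]]
force: [9.2, 4.5, 1.8]
opening: 0.223
grip_force: 39.5
```

```bash
python3 knob.py
```

```text
t 16.0 [522.8   4.4  96.5] bearing 110.7 r 53.6 F [9.2 4.5 1.8] Ftan -10.24 Frad 0.95 0.223
```

Request:
{"fn": "jog_arm", "kwargs": {
  "deltas": [
    {"fingers":0,"travel":[-0.0023,-0.0017,0],"angular":[0,0,0]},
    {"fingers":0,"travel":[0,0,0],"angular":[0,0,0]}
  ]
}}

```text
t: 16.2
tool_pos: [520.1, 3.2, 96.5]
eef_rot: [[0.41, 0.912, 0.008], [0.912, -0.41, 0.002], [0.005, 0.006, -1.0]]
force: [9.4, 6.6, 3.3]
opening: 0.226
grip_force: 39.5
```

```bash
python3 knob.py
```

```text
t 16.2 [520.1   3.2  96.5] bearing 113.87 r 53.6 F [9.4 6.6 3.3] Ftan -11.22 Frad 2.25 0.226
```

Request:
{"fn": "jog_arm", "kwargs": {
  "deltas": [
    {"fingers":0,"travel":[-0.0012,-0.0008,0],"angular":[0,0,0]},
    {"fingers":0,"travel":[0,0,0],"angular":[0,0,0]}
  ]
}}

```text
t: 16.4
tool_pos: [519.0, 2.7, 96.6]
eef_rot: [[0.41, 0.912, 0.008], [0.912, -0.41, 0.002], [0.005, 0.006, -1.0]]
force: [9.2, 6.9, 2.3]
opening: 0.225
grip_force: 39.5
```

```bash
python3 knob.py
```

```text
t 16.4 [519.    2.7  96.6] bearing 115.18 r 53.5 F [9.2 6.9 2.3] Ftan -11.28 Frad 2.35 0.225
```

Request:
{"fn": "jog_arm", "kwargs": {
  "deltas": [
    {"fingers":0,"travel":[-0.0024,-0.0016,0],"angular":[0,0,0]},
    {"fingers":0,"travel":[0,0,0],"angular":[0,0,0]}
  ]
}}

```text
t: 16.6
tool_pos: [515.5, 0.8, 96.5]
eef_rot: [[0.41, 0.912, 0.006], [0.912, -0.41, 0.002], [0.004, 0.004, -1.0]]
force: [5.0, 5.1, 6.9]
opening: 0.223
grip_force: 39.9
```

```bash
python3 knob.py
```

```text
t 16.6 [515.5   0.8  96.5] bearing 119.45 r 53.5 F [5.  5.1 6.9] Ftan -6.85 Frad 2.01 0.223
```

Request:
{"fn": "jog_arm", "kwargs": {
  "deltas": [
    {"fingers":0,"travel":[-0.0024,-0.0014,0],"angular":[0,0,0]},
    {"fingers":0,"travel":[0,0,0],"angular":[0,0,0]}
  ]
}}

```text
t: 16.8
tool_pos: [511.9, -1.4, 96.4]
eef_rot: [[0.411, 0.912, 0.004], [0.912, -0.411, 0.002], [0.003, 0.003, -1.0]]
force: [2.7, 4.2, 10.2]
opening: 0.225
grip_force: 40.3
```

```bash
python3 knob.py
```

```text
t 16.8 [511.9  -1.4  96.4] bearing 123.94 r 53.5 F [ 2.7  4.2 10.2] Ftan -4.57 Frad 2.02 0.225
```

Request:
{"fn": "jog_arm", "kwargs": {
  "deltas": [
    {"fingers":0,"travel":[-0.0025,-0.0013,0],"angular":[0,0,0]},
    {"fingers":0,"travel":[0,0,0],"angular":[0,0,0]}
  ]
}}

```text
t: 17.0
tool_pos: [508.7, -3.9, 96.4]
eef_rot: [[0.412, 0.911, 0.002], [0.911, -0.412, 0.001], [0.002, 0.001, -1.0]]
force: [-1.1, 2.8, 12.6]
opening: 0.221
grip_force: 40.6
```

```bash
python3 knob.py
```

```text
t 17.0 [508.7  -3.9  96.4] bearing 128.32 r 53.5 F [-1.1  2.8 12.6] Ftan -0.88 Frad 2.81 0.221
```

Request:
{"fn": "jog_arm", "kwargs": {
  "deltas": [
    {"fingers":0,"travel":[-0.0026,-0.0012,0],"angular":[0,0,0]},
    {"fingers":0,"travel":[0,0,0],"angular":[0,0,0]}
  ]
}}

```text
t: 17.2
tool_pos: [506.4, -5.8, 96.4]
eef_rot: [[0.412, 0.911, 0.002], [0.911, -0.412, 0.001], [0.002, 0.001, -1.0]]
force: [0.3, 3.0, 11.8]
opening: 0.225
grip_force: 40.5
```

```bash
python3 knob.py
```

```text
t 17.2 [506.4  -5.8  96.4] bearing 131.51 r 53.5 F [ 0.3  3.  11.8] Ftan -2.25 Frad 2.06 0.225
```

Request:
{"fn": "jog_arm", "kwargs": {
  "deltas": [
    {"fingers":0,"travel":[0.0026,0.0012,0],"angular":[0,0,0]},
    {"fingers":0,"travel":[0.0026,0.0013,0],"angular":[0,0,0]},
    {"fingers":0,"travel":[0.0024,0.0014,0],"angular":[0,0,0]},
    {"fingers":0,"travel":[0.0024,0.0016,0],"angular":[0,0,0]},
    {"fingers":0,"travel":[0.0023,0.0017,0],"angular":[0,0,0]},
    {"fingers":0,"travel":[0.0011,0.001,0],"angular":[0,0,0]},
    {"fingers":0,"travel":[0,0,0],"angular":[0,0,0]}
  ]
}}

```text
t: 17.9
tool_pos: [515.0, 0.5, 96.3]
eef_rot: [[0.414, 0.91, -0.006], [0.91, -0.414, -0.001], [-0.003, -0.006, -1.0]]
force: [-12.4, -3.8, 22.6]
opening: 0.222
grip_force: 41.9
```

```bash
python3 knob.py
```

```text
t 17.9 [5.15e+02 5.00e-01 9.63e+01] bearing 120.07 r 53.6 F [-12.4  -3.8  22.6] Ftan 12.64 Frad 2.91 0.222
```

4.8° (4.5 mm) to go.

Request:
{"fn": "jog_arm", "kwargs": {
  "deltas": [
    {"fingers":0,"travel":[0.0017,0.0014,0],"angular":[0,0,0]},
    {"fingers":0,"travel":[0.0016,0.0015,0],"angular":[0,0,0]},
    {"fingers":0,"travel":[0,0,0],"angular":[0,0,0]}
  ]
}}

```text
t: 18.2
tool_pos: [519.1, 2.8, 96.3]
eef_rot: [[0.414, 0.91, -0.006], [0.91, -0.414, -0.0], [-0.003, -0.006, -1.0]]
force: [-12.7, -3.0, 21.9]
opening: 0.225
grip_force: 41.8
```

```bash
python3 knob.py
```

```text
t 18.2 [519.1   2.8  96.3] bearing 115.04 r 53.6 F [-12.7  -3.   21.9] Ftan 12.8 Frad 2.7 0.225
```

Request:
{"fn": "jog_arm", "kwargs": {
  "deltas": [
    {"fingers":0,"travel":[-0.0013,-0.0011,0],"angular":[0,0,0]},
    {"fingers":0,"travel":[-0.0012,-0.0011,0],"angular":[0,0,0]},
    {"fingers":0,"travel":[0,0,0],"angular":[0,0,0]}
  ]
}}

```text
t: 18.5
tool_pos: [519.2, 2.8, 96.4]
eef_rot: [[0.413, 0.911, -0.0], [0.911, -0.413, 0.001], [0.001, -0.0, -1.0]]
force: [-3.2, 1.4, 14.4]
opening: 0.22
grip_force: 40.8
```

```bash
python3 knob.py
```

```text
t 18.5 [519.2   2.8  96.4] bearing 114.9 r 53.6 F [-3.2  1.4 14.4] Ftan 2.28 Frad 2.63 0.22
```

Unloaded. Next I'll open, lift and move back to look at the wheel.

Request:
{"fn": "jog_arm", "kwargs": {
  "deltas": [
    {"fingers":0.0854,"travel":[-0.0003,-0.0003,0],"angular":[0,0,0]},
    {"fingers":0.0854,"travel":[0,0,0],"angular":[0,0,0]},
    {"fingers":0.0854,"travel":[0,0,0],"angular":[0,0,0]},
    {"fingers":0.0854,"travel":[0,0,0],"angular":[0,0,0]},
    {"fingers":0.0854,"travel":[0,0,0],"angular":[0,0,0]},
    {"fingers":0.0854,"travel":[0,0,-0.03],"angular":[0,0,0]},
    {"fingers":0.0854,"travel":[0,0,-0.04],"angular":[0,0,0]},
    {"fingers":0.0854,"travel":[0,0,-0.035],"angular":[0,0,0]},
    {"fingers":0.0854,"travel":[-0.04,0,0],"angular":[0,0,0]},
    {"fingers":0.0854,"travel":[-0.04,0,0],"angular":[0,0,0]},
    {"fingers":0.0854,"travel":[0,0,0],"angular":[0,0,0]},
    {"fingers":0.0854,"travel":[0,0,0],"angular":[0,0,0]}
  ]
}}

```text
t: 19.7
tool_pos: [486.2, -71.0, 200.4]
eef_rot: [[0.415, 0.91, 0.0], [0.91, -0.415, 0.0], [0.0, 0.0, -1.0]]
force: [-0.1, 0.7, 0.3]
opening: 1.002
grip_force: 0.0
```

```bash
python3 rim.py; python3 -c "
from h import *
f=grab('top');c=cloud(f)
m=(c[...,2]>112)&(c[...,2]<126)&(np.hypot(c[...,0]-487,c[...,1]-172)<25);print('post',c[m].mean(0) if m.any() else None,m.sum())
print(env.get_state()['force'])"
```

```text
19.75 [486.7 -69.9 200.3]
fit [-0.2  -0.26 89.58]
[(92, 1.5), (96, 3.0), (100, 3.5), (104, 4.0), (108, 3.6), (112, 2.6), (116, 1.1), (312, 1.0), (316, 2.0), (320, 1.8), (324, 1.7), (328, 0.6)]
hidden []
knob 669 [517.9   3.3 131.8] 517.8151245117188 3.365550994873047 9.876288414001465 bearing 115.97205364382577
post [488.09566998 170.64422947 119.14855958] 29
[-0.35004404 -0.18510415 -0.96093362]
```

View pics/last.png

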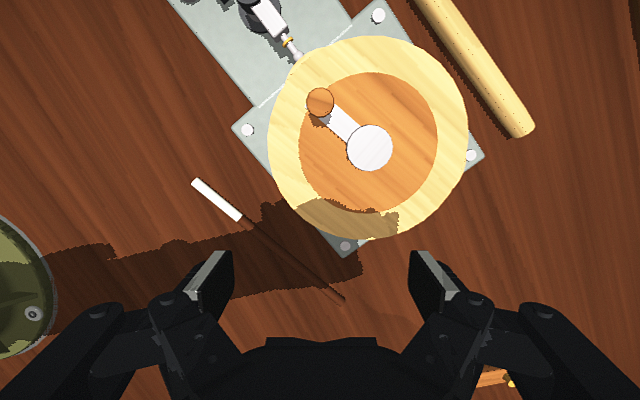

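The pointer rests on the rim at (299,57). The high lump's top is at about 105° and the pointer at 104.2°. The swing arm is still home and the gripper is clear, so I'll hand in.

```bash
python3 -c "
from plant import ticket
print(ticket.sign_off())"
```

```text
the job is handed in; nothing more can be done
None
```

I swung the pointer home against its stop, left the wheel with the top of its high lump within about 1° of the pointer, let go, and handed the job in at about 20 s; no verdict came back.

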